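# Close the storage jar with its lid from the dish rack

### The job

The wooden lid of the stoneware storage jar is drying on edge in the top of the dish rack: lift it out by its rim, lay it flat on the steel counter with the knob up and let go, so that you can take it again by the knob. Set it in the mouth of the jar and let go, then press down firmly on top until you are sure it is fully home, flush on the jar's rim all round. Leave the bowl, the mug and the spoon where they are.

Things in the scene. Friction and masses are not known exactly. Their poses are not given: they have to be found in the camera images.
- lid: round wooden jar lid, 180 g: a disc (flange) of radius 62 mm at z 0 to 10 mm; under it a plug of radius 48 mm to z -18 mm (lower half tapering to radius 43), so 14 mm of rim stand free to grip; on top a knob. Origin: centre of the flange's underside; z points out through the knob. Starts on edge in the rack, its z axis near level (leaning a few degrees) and along the rack's +x, away from the robot
- lid_knob (a point): centre of the top of the lid's knob, 38 mm from the lid's origin along its z. The knob is dark wood, round, radius 15 mm, 28 mm tall. When the lid lies on the counter, knob up, it rests on its plug: knob top 56 mm and lid origin 18 mm above the counter
- jar: beige stoneware storage jar, grey band, 128 mm across, 125 mm tall, 1.5 kg, loose on the counter. Origin: centre of its underside, z up. A white elastic sealing lip lines the mouth, 92 mm across inside, 3 to 9 mm below the rim: the lid set in the mouth rests on it about 9 mm proud; a push of 8 to 20 N drives it down till the flange bears on the rim; friction then holds it
- jar_rim (a point): centre of the jar's mouth at the height of its rim, 125 mm above the counter; z up. The lid is fully home when its origin is at this point
- rack: two-tier dish rack of aluminium wire, 420 mm along its x, 240 mm along its y, 301 mm tall, fixed. Origin: centre of its underside, z up. Upper tier at 200 mm with pairs of upright prongs (to 275 mm high, 106 mm apart across y, every 21 mm along x) forming slots; end frames at x -205 and +205 mm reach 301 mm high. Two side plates stand at x -165 to -115 mm, up to 345 mm high; bowls below
- rack_slot (a point): middle of the slot in which the lid stands, at the height of the two wires that carry it (200 mm). The lid's top edge is about 318 mm above the counter and the lid comes straight up out of the slot
- bowl: white ceramic soup bowl, 150 mm across the rim, 58 mm tall, on the counter; origin at the centre of its underside; a bystander
- mug: blue enamel mug, 86 mm across, 85 mm tall, handle standing out to 73 mm from the axis on its +y side, on the counter; origin at the centre of its underside; a bystander
- spoon: wooden spoon, 280 mm long, lying on the counter along its own x; a bystander
- counter: stainless steel counter top on which everything stands, its top at height 0; fixed; origin on its top, 0.5 m ahead of the robot
Mind the look-alikes: they are no part of the job. Of the things like the lid, leave any that is green or turquoise; of the rest the smaller one is meant.

How it is judged:
By the outcome, as a careful person would: the job done as asked, in the order asked, and still so for the second after the job is handed in, with the robot touching nothing.
It also fails if it takes over 67 s, if anything falls off the work surface, if the arm or the gripper's body presses on something with over 40 N, if the wrist force passes 120 N, or if a joint passes its speed limit or range.

### The arm

A 6-joint arm with a two-finger parallel gripper is mounted at the origin on the work surface. World frame = base frame: x ahead of the robot, y to its left, z up, the work surface at z = 0. Lengths are in mm, angles in rad, forces in N, time in s.
With the tool pointing down it reaches from about 400 to 925 mm from the base axis. Payload 12.5 kg.
Tool frame: the origin (TCP) lies at the very end of the fingers, on their centre line; the grasp point (between the pads) lies behind it (env.grip_depth is the z of the grasp point in the tool frame, in mm); z points along the fingers, y is the line along which they close (so a half turn about z gives the same grasp; the last joint's range is limited). The gripper opens to 95 mm and grips with 3 to 60 N. Pads are 20 mm wide; open, the fingers measure 119 mm over their backs; the gripper's body (75 mm by 180 mm) begins 59 mm behind the grasp point.
Start: joints at [-1.337, 0.491, 1.559, -0, 1.092, -0.106], TCP at [208.335, -589.274, 214.661] pointing down, gripper open.
Joint ranges: [-3.1, 3.1], [-0.84, 2.19], [0.05, 2.79], [-1.13, 4.28], [0.06, 2.93], [-2.69, 2.69]. Speed limits (rad/s): [2.22, 2.22, 2.79, 3.14, 3.14, 3.14].

### API

Orientations are given as [roll, pitch, yaw] about the fixed x, y, z axes, in that order (R = Rz(yaw) Ry(pitch) Rx(roll)).
In Python, from cell import env, optics gives the robot as it stands.
- The arm moves only by the tool step_arm, never from a script. Its argument "moves" is a list of rows, each an object of numbers: "tx", "ty", "tz": the shift along the tool's x, y, z in mm; "roll": the turn about the tool's z in rad. In form: [{"tx": .., "ty": .., "tz": .., "roll": ..}, ...]. A call has 1 to 12 rows; each row is the pose to reach, as a shift and turn from the pose commanded when the call began, along the tool's axes at that moment; what a row does not reach only later rows make up. A row lasts 1/12 s, in which the tool goes at most 41.7 mm and 7.16 degrees, less where a joint would pass 70% of its speed; a pose out of reach is approached as far as the arm can. A call with a gripper value outside its range is refused whole. "grip" is the finger opening in mm, from 0 to 95.1, set as the call begins (left out, the last holds). The fingers move at their own pace and stop on an object; the grip force is fixed at half the most. Time passes only in rows, so rows that repeat a pose let the fingers close. It gives the time, the measured TCP pose, the force, the opening and the grip force at its end, in the units of the state.
- env.state(): the state, without advancing time (a new reading comes with each control period).
- optics.read_camera(name): name is "scene" or "top" or "wrist"; returns a dict with "pixels" (384x512x3 uint8, blue, green, red), "mtx" (3x3 intrinsics, pixels), "view" (4x4, takes a point from world to camera coordinates). Camera axes: x right, y down, z forward; pixel columns grow to the right and rows downward; lengths in mm; the calibration is good to about 2 mm. A picture is of the moment at which its call begins. There is no depth.
- env.job_done(): hands the job in; it is judged then, once.
The state is a dict: "t": time; "joints": joint angles; "qvel": joint speeds; "tau": joint torques, N m; "eef_pos": TCP position; "tcp_rot": TCP orientation; "ft_force": force on the tool from outside, world axes, zero at the start; "moment": the same for the moment, N m; "opening": opening from 0.0 (shut) to 1.0 (fully open); "grip_force": force on a finger pad.
Only numpy, scipy, OpenCV 4.12 (cv2) and the standard library are available. Lean on these libraries where they do the work, as an engineer would, in place of code of your own. Each camera call takes 0.05 s, during which the arm holds its last target. There are 200 camera calls.

## Working session

There is one attempt and no reset: what is moved stays moved. The work goes in short steps, Python scripts to look and compute and a tool call to move; the robot and the scene stay as the last step left them, time stands still between calls to the robot, and variables do not carry over. Pictures are saved under pics/ and viewed, at most 10 in all, crops included, and the job is handed in when it is done.

Besides the shell and the picture viewer there is one more tool, called after ">>>" as name(argument=value, ...) on one line, values as JSON. step_arm: Moves the arm, as the interface text tells. Its arguments: {"type":"object","properties":{"moves":{"type":"array"},"grip":{"type":"number"}},"required":["moves"]}

```bash
ls; mkdir -p pics; python3 - <<'E'
from cell import env, optics
import cv2, numpy as np
print(env.state(), env.grip_depth)
ims=[]
for n in("scene","top","wrist"):
    d=optics.read_camera(n); cv2.imwrite(f"pics/{n}0.png",d["pixels"]); np.savez(f"{n}0.npz",**d)
    print(n,d["mtx"].round(1).tolist(),d["view"].round(3).tolist())
    ims.append(d["pixels"])
c=np.zeros((600,800,3),np.uint8)
c[:300,:400]=cv2.resize(ims[0],(400,300));c[:300,400:]=cv2.resize(ims[1],(400,300));c[300:,:400]=cv2.resize(ims[2],(400,300))
E
```

```text
pics
{'t': 0.0, 'joints': array([-1.33656569e+00,  4.91557785e-01,  1.55944685e+00, -7.40729793e-06,
        1.09168058e+00, -1.05615083e-01]), 'qvel': array([-0.000271  ,  0.00041301,  0.00166284,  0.00013649, -0.00112549,
        0.00111231]), 'tau': array([-1.96710812e-04, -6.12643790e+01, -2.58175117e+01,  6.92507531e-02,
        4.82877425e-02, -8.75399064e-05]), 'eef_pos': array([ 208.29388207, -589.01745567,  214.06373992]), 'tcp_rot': array([-3.14050549e+00, -1.08643837e-04,  3.39849077e-01]), 'ft_force': array([-0.19095898, -0.10638904,  0.23116789]), 'moment': array([-0.01364557, -0.03996589,  0.00421158]), 'grip_force': 0.0, 'opening': 1.0013877832992004} -18.8
scene [[485.7, 0.0, 248.3], [0.0, 485.7, 186.1], [0.0, 0.0, 1.0]] [[0.738, 0.675, -0.009, -455.868], [0.479, -0.533, -0.697, -81.351], [-0.475, 0.51, -0.717, 1838.514], [0.0, 0.0, 0.0, 1.0]]
top [[384.3, 0.0, 257.9], [0.0, 384.3, 188.0], [0.0, 0.0, 1.0]] [[0.028, -1.0, -0.007, 86.464], [-0.989, -0.027, -0.144, 568.126], [0.144, 0.011, -0.99, 1660.031], [0.0, 0.0, 0.0, 1.0]]
wrist [[323.2, 0.0, 253.3], [0.0, 323.2, 187.1], [0.0, 0.0, 1.0]] [[0.334, -0.942, -0.001, -625.256], [-0.916, -0.325, 0.237, -27.524], [-0.224, -0.078, -0.972, 388.546], [0.0, 0.0, 0.0, 1.0]]
```

View pics/scene0.png

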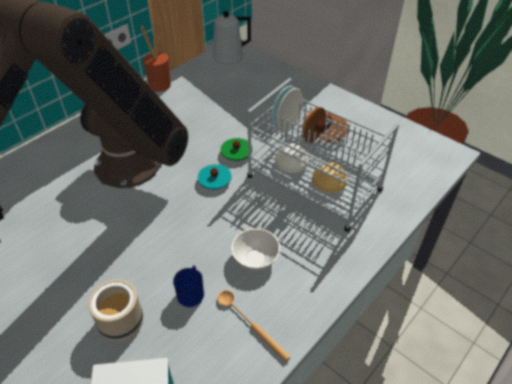

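View pics/top0.png

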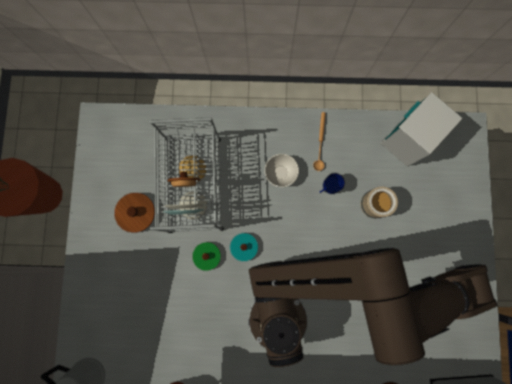

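Both views show candidates. In the top view: a lid on edge in the rack (183,182), a larger brown lid flat on the counter (135,212), a green lid (207,256) and a turquoise one (245,247). The one in the rack is not green or turquoise and looks smaller than the flat brown one. I'll confirm that with a crop and measure it.

```bash
cat > h.py <<'E'
import numpy as np, cv2
def ray(d,uv):
    R,t=d["view"][:3,:3],d["view"][:3,3]
    k=np.linalg.inv(d["mtx"])@[uv[0],uv[1],1.]
    return -R.T@t, R.T@k
def plane(d,uv,z):
    o,v=ray(d,uv); return o+v*(z-o[2])/v[2]
def proj(d,p):
    p=np.atleast_2d(np.asarray(p,float)); c=p@d["view"][:3,:3].T+d["view"][:3,3]; q=c@d["mtx"].T; return q[:,:2]/q[:,2:]
def tri(d1,u1,d2,u2):
    (a,v),(b,w)=ray(d1,u1),ray(d2,u2)
    s=np.linalg.lstsq(np.c_[v,-w],b-a,rcond=None)[0]; p,q=a+v*s[0],b+w*s[1]
    return (p+q)/2,np.linalg.norm(p-q)
def blobs(d,lo,hi,amin=25):
    m=cv2.inRange(cv2.cvtColor(d["pixels"],cv2.COLOR_BGR2HSV),lo,hi)
    n,l,s,c=cv2.connectedComponentsWithStats(m)
    return m,l,[(i,s[i].tolist(),c[i].round(1).tolist()) for i in range(1,n) if s[i][4]>=amin]
E
python3 - <<'E'
from h import *
S=dict(np.load("scene0.npz"));T=dict(np.load("top0.npz"))
a=cv2.resize(S["pixels"][75:235,240:400],(400,400),interpolation=cv2.INTER_CUBIC)
b=cv2.resize(T["pixels"][110:240,105:235],(400,400),interpolation=cv2.INTER_CUBIC)
c=cv2.resize(S["pixels"][270:345,80:155],(200,200)); e=cv2.resize(T["pixels"][180:225,355:405],(222,200))
o=np.zeros((600,800,3),np.uint8);o[:400,:400]=a;o[:400,400:]=b;o[400:,:200]=c;o[400:,400:622]=e
cv2.imwrite("pics/crop1.png",o)
for n,d in(("S",S),("T",T)):
    print(n,"brown",blobs(d,(3,110,60),(14,255,255))[2])
    print(n,"white/beige",[x for x in blobs(d,(8,15,130),(30,110,255))[2] if x[1][4]>150])
    print(n,"blue",blobs(d,(112,120,30),(128,255,255))[2])
E
```

```text
S brown [(167, [144, 49, 28, 43, 869], [157.9, 70.0]), (199, [304, 108, 22, 34, 377], [314.0, 121.5]), (200, [407, 108, 61, 35, 1070], [440.7, 122.4]), (201, [328, 113, 20, 13, 74], [336.7, 118.6])]
S white/beige [(47, [393, 28, 27, 26, 209], [405.6, 41.7]), (133, [465, 81, 44, 44, 425], [486.9, 103.6]), (221, [452, 102, 38, 42, 306], [472.0, 121.9]), (261, [490, 121, 22, 33, 156], [500.4, 137.2]), (339, [318, 162, 31, 21, 254], [334.0, 170.4]), (346, [232, 228, 47, 41, 904], [253.1, 246.5]), (350, [382, 274, 128, 110, 8628], [442.1, 342.0]), (351, [88, 279, 53, 43, 786], [114.0, 301.0]), (352, [216, 289, 75, 72, 319], [248.5, 317.9]), (354, [365, 311, 24, 55, 344], [377.2, 339.2]), (358, [492, 350, 20, 34, 340], [504.7, 371.9])]
S blue [(1, [174, 267, 29, 40, 832], [188.6, 287.0])]
T brown [(10, [168, 172, 25, 10, 82], [179.7, 177.9]), (21, [115, 193, 39, 39, 1144], [133.9, 212.2])]
T white/beige [(2, [174, 81, 36, 15, 485], [191.7, 88.0]), (4, [213, 83, 34, 13, 362], [231.9, 89.5]), (5, [250, 83, 35, 15, 492], [267.2, 89.8]), (7, [288, 85, 35, 13, 355], [307.5, 91.6]), (8, [326, 84, 35, 16, 481], [342.9, 91.5]), (10, [365, 87, 34, 13, 241], [382.7, 94.5]), (12, [400, 87, 61, 67, 2254], [428.5, 118.6]), (19, [212, 98, 35, 9, 220], [230.1, 101.8]), (23, [288, 100, 35, 9, 216], [305.8, 103.5]), (28, [368, 102, 30, 8, 156], [382.5, 105.4]), (35, [270, 153, 29, 35, 584], [285.9, 169.2]), (53, [367, 186, 30, 30, 373], [381.7, 200.8])]
T blue [(1, [323, 174, 21, 19, 300], [333.5, 183.2])]
```

View pics/crop1.png

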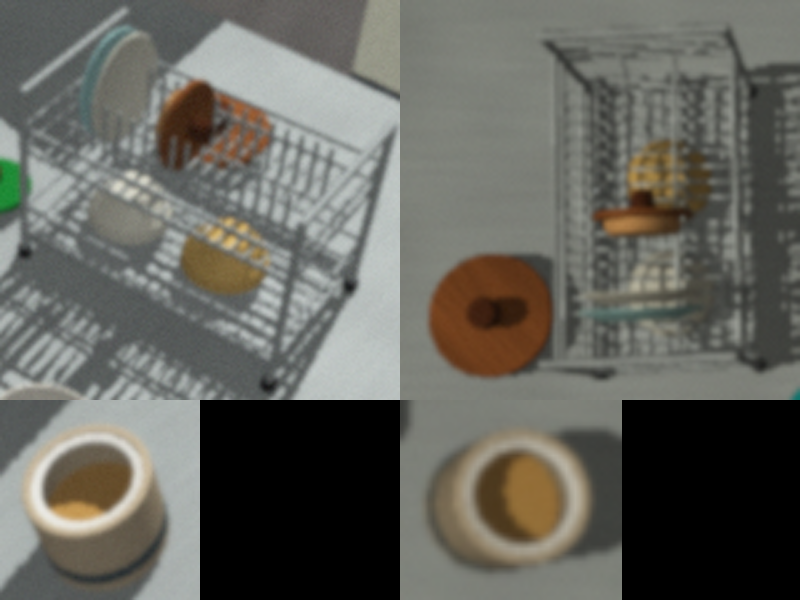

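The crop confirms it. The rack lid (flange edge at about u 168–194, v 179 in the top view) has its knob toward +x and is about 120 mm across. The flat brown one is about 165 mm across, so it is the larger look-alike. Next I measure rack yaw, lid and jar.

```bash
python3 - <<'E'
from h import *
S=dict(np.load("scene0.npz"));T=dict(np.load("top0.npz"))
np.set_printoptions(precision=1,suppress=True)
c=lambda x,y:(105+(x-400)*.325,110+y*.325)
print("cam",ray(T,(0,0))[0],ray(S,(0,0))[0])
cs=[plane(T,c(*p),301) for p in((546,42),(729,32),(560,360),(742,355))]
for p in cs: print("rack corner",p)
m,l,b=blobs(T,(3,110,40),(18,255,255))
ys,xs=np.where(m[165:190,163:200]); print("flange/plug top u,v range",xs.min()+163,xs.max()+163,ys.min()+165,ys.max()+165)
print("flange L,R z256",plane(T,c(594,214),256),plane(T,c(692,212),256),"knob end z256",plane(T,c(643,192),265))
m,l,b=blobs(S,(2,90,40),(18,255,255))
cnt=max((k for k in cv2.findContours(m[100:150,298:330],0,1)[0]),key=cv2.contourArea)
print("scene ell",cv2.fitEllipse(cnt))
top=(240+202/2.5,75+81/2.5); print("scene top edge",top,plane(S,top,318))
print("tri knob", tri(S,(240+203/2.5,75+125/2.5),T,c(643,200)))
# jar: dark ring mouth + outer rim
for n,d,ctr in(("S",S,(115,301)),("T",T,(381,201))):
    hsv=cv2.cvtColor(d["pixels"],cv2.COLOR_BGR2HSV)
    pass
print("jar mouth S",plane(S,(80+91/2.667,270+82/2.667),122),"T",plane(T,(355+523/4.44-400/4.44,180+95/4.44),122))
for n,uv,z in(("bowl",(283,171),50),("mug",(334,183),80),("spoonhead",(320,166),5),("turq",(245,247),10),("green",(207,256),10)):print(n,plane(T,uv,z))
print("expected jar px",proj(T,[[500,-300,125]]))
E
```

```text
cam [ 320.6   83.2 1725.2] [1249.  -673.9 1257.2]
rack corner [766.9 511.5 301. ]
rack corner [785.7 283.2 301. ]
rack corner [372.1 467.9 301. ]
rack corner [384.1 249.4 301. ]
flange/plug top u,v range 168 199 171 185
flange L,R z256 [558.1 449.2 256. ] [563.9 325.5 256. ] knob end z256 [586.3 387.  265. ]
scene ell ((17.145782470703125, 22.37837028503418), (20.752147674560547, 32.96425247192383), 28.481061935424805)
scene top edge (320.8, 107.4) [561.8 408.7 318. ]
tri knob (array([579. , 389.3, 266. ]), np.float64(8.418593861593072))
jar mouth S [ 518.3 -418.   122. ] T [ 511.2 -422.7  122. ]
bowl [643.4  -7.3  50. ]
mug [ 590.6 -227.2   80. ]
spoonhead [ 679.7 -177.7    5. ]
turq [305.6 151.8  10. ]
green [261.7 317.7  10. ]
expected jar px [[353.5 203.2]]
```

>>> step_arm(moves=[{"tx": 22,"ty": -21,"tz": -21,"roll": -0.12},{"tx": 45,"ty": -42,"tz": -42,"roll": -0.24},{"tx": 68,"ty": -63,"tz": -63,"roll": -0.36},{"tx": 91,"ty": -84,"tz": -84,"roll": -0.48},{"tx": 113,"ty": -105,"tz": -105,"roll": -0.6},{"tx": 136,"ty": -126,"tz": -126,"roll": -0.72},{"tx": 159,"ty": -147,"tz": -147,"roll": -0.84},{"tx": 181,"ty": -168,"tz": -168,"roll": -0.96},{"tx": 204,"ty": -190,"tz": -190,"roll": -1.08},{"tx": 227,"ty": -211,"tz": -211,"roll": -1.2},{"tx": 250,"ty": -232,"tz": -232,"roll": -1.32},{"tx": 272,"ty": -253,"tz": -250,"roll": -1.32}])

```text
t: 1.15
eef_pos: [380.8, -258.5, 466.1]
tcp_rot: [3.141, 0.001, 1.668]
ft_force: [1.0, -0.4, 0.3]
opening: 1.003
grip_force: 0.0
```

>>> step_arm(moves=[{"tx": 37,"ty": 14,"tz": 0},{"tx": 73,"ty": 27},{"tx": 110,"ty": 40},{"tx": 146,"ty": 54},{"tx": 182,"ty": 67},{"tx": 219,"ty": 80},{"tx": 255,"ty": 94},{"tx": 292,"ty": 107},{"tx": 328,"ty": 120},{"tx": 365,"ty": 134},{"tx": 401,"ty": 147},{"tx": 437,"ty": 160}])

```text
validation failed for argument at $.mo...
```

```bash
cat >> h.py <<'E'
def snap(n,name):
    from cell import optics
    d=optics.read_camera(n); cv2.imwrite(f"pics/{name}.png",d["pixels"]); np.savez(name+".npz",**d); return d
def shift(p,pos,yaw):
    d=np.asarray(p,float)-pos; c,s=np.cos(yaw),np.sin(yaw)
    return np.round([d[0]*c+d[1]*s, d[0]*s-d[1]*c, -d[2]],1)
E
python3 - <<'E'
from h import *
d=snap("wrist","w1"); print(ray(d,(256,192))[0],proj(d,[[561,387,256],[561,387,318],[561,449,256],[561,325,256]]).round(1))
E
```

```text
[ 374.1000092  -192.98463543  635.29660502] [[ 585.6 -682. ]
 [ 700.  -953.4]
 [ 616.6 -827.6]
 [ 558.3 -553.6]]
```

View pics/w1.png

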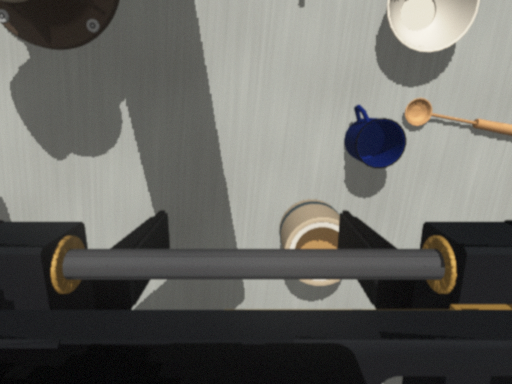

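The move was refused because every row needs all four keys, so the picture only shows the mug (376,140), the bowl (430,15) and the jar (313,240). I'll resend the move.

>>> step_arm(moves=[{"tx": 37,"ty": 14,"tz": 0,"roll": 0},{"tx": 73,"ty": 27,"tz": 0,"roll": 0},{"tx": 110,"ty": 40,"tz": 0,"roll": 0},{"tx": 146,"ty": 54,"tz": 0,"roll": 0},{"tx": 182,"ty": 67,"tz": 0,"roll": 0},{"tx": 219,"ty": 80,"tz": 0,"roll": 0},{"tx": 255,"ty": 94,"tz": 0,"roll": 0},{"tx": 292,"ty": 107,"tz": 0,"roll": 0},{"tx": 328,"ty": 120,"tz": 0,"roll": 0},{"tx": 365,"ty": 134,"tz": 0,"roll": 0},{"tx": 401,"ty": 147,"tz": 0,"roll": 0},{"tx": 437,"ty": 160,"tz": 0,"roll": 0}])

```text
t: 2.2
eef_pos: [501.0, 191.5, 464.5]
tcp_rot: [-3.142, 0.0, 1.66]
ft_force: [0.5, -0.5, 0.2]
opening: 1.002
grip_force: 0.0
```

```bash
python3 - <<'E'
from h import *
d=snap("wrist","w2"); print(ray(d,(256,192))[0],proj(d,[[561,387,256],[561,387,318],[561,449,256],[561,325,256]]).round(1))
E
```

```text
[494.90948797 256.96967399 633.70886807] [[327.3 -13.8]
 [343.4 -40.3]
 [336.3 -83. ]
 [319.1  49.6]]
```

View pics/w2.png

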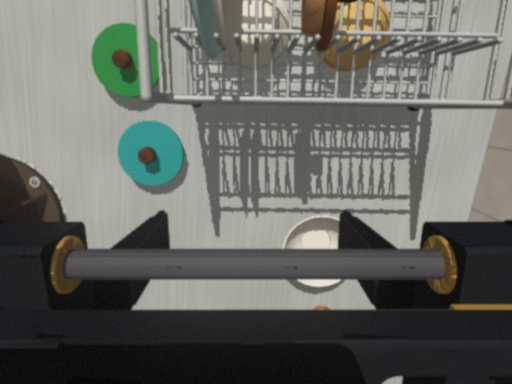

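The flange edge shows at about (325,48), against a predicted (319,50). I'll move closer and measure it centred.

>>> step_arm(moves=[{"tx": 31,"ty": 24,"tz": 0,"roll": 0},{"tx": 63,"ty": 47,"tz": 0,"roll": 0},{"tx": 94,"ty": 71,"tz": 0,"roll": 0},{"tx": 94,"ty": 71,"tz": 0,"roll": 0},{"tx": 94,"ty": 71,"tz": 0,"roll": 0}])

```text
t: 2.67
eef_pos: [563.9, 290.6, 462.5]
tcp_rot: [-3.139, 0.001, 1.661]
ft_force: [0.1, -0.4, -0.4]
opening: 1.004
grip_force: 0.0
```

```bash
python3 - <<'E'
from h import *
d=snap("wrist","w3"); print(proj(d,[[561,387,318],[561,449,256],[561,325,256]]).round(1))
cv2.imwrite("pics/w3c.png",cv2.resize(d["pixels"][0:240,130:430],(750,600),interpolation=cv2.INTER_CUBIC))
E
```

```text
[[260.1  73.8]
 [264.7  18.3]
 [253.9 135.8]]
```

View pics/w3c.png

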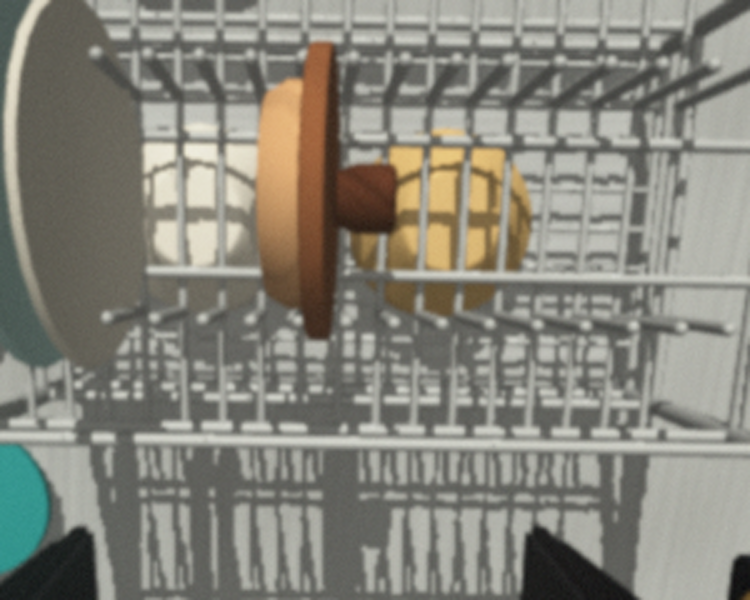

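The crop shows the rack lid's flange band at crop x 300–340, aligned with the tool's closing axis within about 1°. Its centre is near x 560, y 388, with the top edge at x ≈ 556, leaning slightly to the plug side. The size is 118 px, about 124 mm, so this is the right lid. I'll go over it and down.

>>> step_arm(moves=[{"tx": 33,"ty": 1,"tz": 10,"roll": 0},{"tx": 66,"ty": 2,"tz": 20,"roll": 0},{"tx": 98,"ty": 3,"tz": 40,"roll": 0},{"tx": 98,"ty": 3,"tz": 70,"roll": 0},{"tx": 98,"ty": 3,"tz": 100,"roll": 0},{"tx": 98,"ty": 3,"tz": 125,"roll": 0},{"tx": 98,"ty": 3,"tz": 145,"roll": 0},{"tx": 98,"ty": 3,"tz": 158,"roll": 0},{"tx": 98,"ty": 3,"tz": 158,"roll": 0},{"tx": 98,"ty": 3,"tz": 158,"roll": 0}])

```text
t: 3.55
eef_pos: [557.6, 386.2, 307.5]
tcp_rot: [3.141, 0.0, 1.659]
ft_force: [-0.2, -1.4, 0.9]
opening: 1.0
grip_force: 0.0
```

>>> step_arm(moves=[{"tx": 0,"ty": 0,"tz": 0,"roll": 0},{"tx": 0,"ty": 0,"tz": 0,"roll": 0},{"tx": 0,"ty": 0,"tz": 0,"roll": 0},{"tx": 0,"ty": 0,"tz": 0,"roll": 0},{"tx": 0,"ty": 0,"tz": 0,"roll": 0},{"tx": 0,"ty": 0,"tz": 0,"roll": 0},{"tx": 0,"ty": 0,"tz": 0,"roll": 0},{"tx": 0,"ty": 0,"tz": 0,"roll": 0}], grip=5)

```text
t: 4.22
eef_pos: [557.6, 387.3, 306.6]
tcp_rot: [-3.142, 0.0, 1.66]
ft_force: [-0.2, 1.2, -0.2]
opening: 0.495
grip_force: 0.0
```

>>> step_arm(moves=[{"tx": 0,"ty": 0,"tz": 0,"roll": 0},{"tx": 0,"ty": 0,"tz": 0,"roll": 0},{"tx": 0,"ty": 0,"tz": 0,"roll": 0},{"tx": 0,"ty": 0,"tz": 0,"roll": 0},{"tx": 0,"ty": 0,"tz": 0,"roll": 0},{"tx": 0,"ty": 0,"tz": 0,"roll": 0},{"tx": 0,"ty": 0,"tz": 0,"roll": 0},{"tx": 0,"ty": 0,"tz": 0,"roll": 0},{"tx": 0,"ty": 0,"tz": 0,"roll": 0},{"tx": 0,"ty": 0,"tz": 0,"roll": 0}])

```text
t: 5.05
eef_pos: [557.7, 387.2, 306.7]
tcp_rot: [3.141, 0.0, 1.66]
ft_force: [0.6, 0.1, 0.6]
opening: 0.106
grip_force: 29.7
```

The lid is gripped (opening 10 mm, 29.7 N). I'll lift it straight up.

>>> step_arm(moves=[{"tx": 0,"ty": 0,"tz": -6,"roll": 0},{"tx": 0,"ty": 0,"tz": -16,"roll": 0},{"tx": 0,"ty": 0,"tz": -32,"roll": 0},{"tx": 0,"ty": 0,"tz": -52,"roll": 0},{"tx": 0,"ty": 0,"tz": -74,"roll": 0},{"tx": 0,"ty": 0,"tz": -96,"roll": 0},{"tx": 0,"ty": 0,"tz": -118,"roll": 0},{"tx": 0,"ty": 0,"tz": -138,"roll": 0},{"tx": 0,"ty": 0,"tz": -152,"roll": 0},{"tx": 0,"ty": 0,"tz": -160,"roll": 0},{"tx": 0,"ty": 0,"tz": -160,"roll": 0}])

```text
t: 5.97
eef_pos: [557.5, 387.3, 468.8]
tcp_rot: [3.139, -0.001, 1.66]
ft_force: [-0.0, 0.8, -1.4]
opening: 0.104
grip_force: 29.7
```

>>> step_arm(moves=[{"tx": -10,"ty": -1,"tz": 0,"roll": 0},{"tx": -30,"ty": -4,"tz": 0,"roll": 0},{"tx": -60,"ty": -8,"tz": 0,"roll": 0},{"tx": -95,"ty": -12,"tz": 0,"roll": 0},{"tx": -132,"ty": -17,"tz": 0,"roll": 0},{"tx": -170,"ty": -22,"tz": 0,"roll": 0},{"tx": -208,"ty": -27,"tz": 0,"roll": 0},{"tx": -246,"ty": -31,"tz": 0,"roll": 0},{"tx": -284,"ty": -36,"tz": 0,"roll": 0},{"tx": -322,"ty": -41,"tz": 0,"roll": 0},{"tx": -360,"ty": -46,"tz": 0,"roll": 0},{"tx": -396,"ty": -50,"tz": 0,"roll": 0}])

```text
t: 6.97
eef_pos: [541.7, -14.0, 465.6]
tcp_rot: [-3.14, -0.0, 1.659]
ft_force: [-0.2, -0.3, -1.6]
opening: 0.102
grip_force: 29.7
```

```bash
python3 - <<'E'
from h import *
from cell import env
s=env.state();print(s["ft_force"],s["eef_pos"],s["tcp_rot"])
d=snap("scene","s2");t=snap("top","t2");w=snap("wrist","w4")
o=np.zeros((600,800,3),np.uint8)
u,v=proj(d,s["eef_pos"]-[0,0,50])[0].astype(int)
print(u,v)
a=d["pixels"][max(v-60,0):v+60,u-60:u+60];o[:400,:400]=cv2.resize(a,(400,400))
u,v=proj(t,s["eef_pos"]-[0,0,50])[0].astype(int)
o[:400,400:]=cv2.resize(t["pixels"][max(v-60,0):v+60,u-60:u+60],(400,400))
o[400:,:266]=cv2.resize(w["pixels"],(266,200))
cv2.imwrite("pics/c2.png",o)
E
```

```text
[-0.15157997 -0.273973   -1.58126372] [541.71884904 -13.99540411 465.62001618] [-3.13992744e+00 -9.67949640e-05  1.65949262e+00]
221 146
```

View pics/c2.png

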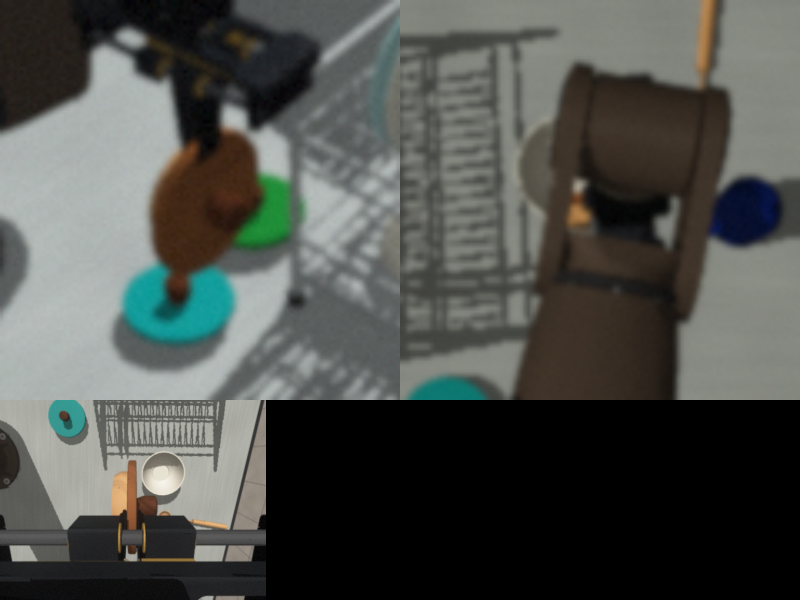

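The lid hangs upright in the grip with the knob toward +x, and the wrist force shows −1.6 N, matching 180 g. I'll go to the free spot and lower it.

>>> step_arm(moves=[{"tx": -20,"ty": -3,"tz": 10,"roll": 0},{"tx": -45,"ty": -6,"tz": 30,"roll": 0},{"tx": -66,"ty": -6,"tz": 60,"roll": 0},{"tx": -66,"ty": -6,"tz": 95,"roll": 0},{"tx": -66,"ty": -6,"tz": 132,"roll": 0},{"tx": -66,"ty": -6,"tz": 170,"roll": 0},{"tx": -66,"ty": -6,"tz": 208,"roll": 0},{"tx": -66,"ty": -6,"tz": 246,"roll": 0},{"tx": -66,"ty": -6,"tz": 280,"roll": 0},{"tx": -66,"ty": -6,"tz": 310,"roll": 0},{"tx": -66,"ty": -6,"tz": 332,"roll": 0},{"tx": -66,"ty": -6,"tz": 342,"roll": 0}])

```text
t: 8.12
eef_pos: [541.1, -76.7, 121.4]
tcp_rot: [-3.137, -0.002, 1.661]
ft_force: [-0.0, 0.3, -1.2]
opening: 0.105
grip_force: 30.0
```

>>> step_arm(moves=[{"tx": 0,"ty": 0,"tz": 2,"roll": 0},{"tx": 0,"ty": 0,"tz": 4,"roll": 0},{"tx": 0,"ty": 0,"tz": 6,"roll": 0},{"tx": 0,"ty": 0,"tz": 7,"roll": 0},{"tx": 0,"ty": 0,"tz": 8,"roll": 0},{"tx": 0,"ty": 0,"tz": 8,"roll": 0}])

```text
t: 8.62
eef_pos: [543.1, -78.0, 117.2]
tcp_rot: [3.141, 0.0, 1.66]
ft_force: [-0.4, -0.3, -1.1]
opening: 0.102
grip_force: 29.9
```

>>> step_arm(moves=[{"tx": 0,"ty": 0,"tz": 1,"roll": 0},{"tx": 0,"ty": 0,"tz": 2,"roll": 0},{"tx": 0,"ty": 0,"tz": 3,"roll": 0},{"tx": 0,"ty": 0,"tz": 3,"roll": 0},{"tx": 0,"ty": 0,"tz": 3,"roll": 0}])

```text
t: 9.03
eef_pos: [542.9, -77.9, 113.6]
tcp_rot: [-3.141, 0.0, 1.66]
ft_force: [0.3, 0.6, -2.1]
opening: 0.101
grip_force: 29.9
```

>>> step_arm(moves=[{"tx": 0,"ty": 0,"tz": 1,"roll": 0},{"tx": 0,"ty": 0,"tz": 1.5,"roll": 0},{"tx": 0,"ty": 0,"tz": 1.5,"roll": 0},{"tx": 0,"ty": 0,"tz": 1.5,"roll": 0}])

```text
t: 9.37
eef_pos: [543.3, -78.0, 112.7]
tcp_rot: [3.14, 0.0, 1.66]
ft_force: [-1.0, 0.1, 5.0]
opening: 0.1
grip_force: 30.0
```

Contact made: the foot is on the counter at +5 N. I'll ease the fingers open so the lid leans in the loose cage, then tilt it plug-side down toward −x.

>>> step_arm(moves=[{"tx": 0,"ty": 0,"tz": -1,"roll": 0},{"tx": 0,"ty": 0,"tz": -1,"roll": 0},{"tx": 0,"ty": 0,"tz": -1,"roll": 0},{"tx": 0,"ty": 0,"tz": -1,"roll": 0},{"tx": 0,"ty": 0,"tz": -1,"roll": 0},{"tx": 0,"ty": 0,"tz": -1,"roll": 0}], grip=24)

```text
t: 9.87
eef_pos: [542.9, -77.9, 113.1]
tcp_rot: [-3.141, 0.0, 1.66]
ft_force: [0.0, 0.3, -0.2]
opening: 0.253
grip_force: 0.0
```

>>> step_arm(moves=[{"tx": 0,"ty": -2,"tz": 0,"roll": 0},{"tx": 0,"ty": -5,"tz": 0,"roll": 0},{"tx": 0,"ty": -8,"tz": 0,"roll": 0},{"tx": 0,"ty": -10,"tz": 1,"roll": 0},{"tx": 0,"ty": -12,"tz": 1,"roll": 0},{"tx": 0,"ty": -14,"tz": 2,"roll": 0},{"tx": 0,"ty": -14,"tz": 2,"roll": 0}], grip=32)

```text
t: 10.45
eef_pos: [528.5, -79.2, 111.0]
tcp_rot: [-3.141, -0.0, 1.66]
ft_force: [0.6, 0.1, 0.2]
opening: 0.337
grip_force: 0.1
```

```bash
python3 - <<'E'
from h import *
from cell import env
s=env.state();print(s["ft_force"],s["eef_pos"])
d=snap("scene","s3")
w=snap("wrist","w5")
u,v=proj(d,s["eef_pos"]-[0,0,50])[0].astype(int)
o=np.zeros((400,800,3),np.uint8)
o[:,:400]=cv2.resize(d["pixels"][max(v-60,0):v+60,u-60:u+60],(400,400))
o[:300,400:]=cv2.resize(w["pixels"],(400,300))
cv2.imwrite("pics/c3.png",o)
E
```

```text
[0.64389292 0.06834399 0.22740413] [528.52003062 -79.18109343 111.00162361]
```

View pics/c3.png

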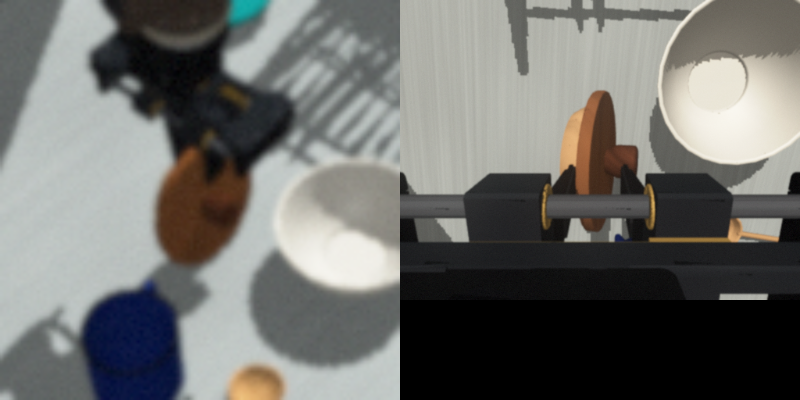

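The lid stands in the cage, leaning on the −x finger with its knob toward +x, clear of the bowl and mug. I'll let it down further.

>>> step_arm(moves=[{"tx": 0,"ty": -3,"tz": 1,"roll": 0},{"tx": 0,"ty": -7,"tz": 2,"roll": 0},{"tx": 0,"ty": -12,"tz": 4,"roll": 0},{"tx": 0,"ty": -17,"tz": 6,"roll": 0},{"tx": 0,"ty": -22,"tz": 8,"roll": 0},{"tx": 0,"ty": -27,"tz": 11,"roll": 0},{"tx": 0,"ty": -32,"tz": 13,"roll": 0},{"tx": 0,"ty": -37,"tz": 16,"roll": 0},{"tx": 0,"ty": -42,"tz": 19,"roll": 0},{"tx": 0,"ty": -45,"tz": 21,"roll": 0},{"tx": 0,"ty": -45,"tz": 21,"roll": 0}], grip=40)

```text
t: 11.47
eef_pos: [483.3, -83.2, 89.7]
tcp_rot: [-3.141, -0.0, 1.66]
ft_force: [-0.8, 0.3, -0.1]
opening: 0.423
grip_force: 0.2
```

```bash
python3 - <<'E'
from h import *
from cell import env
s=env.state();print(s["ft_force"],s["eef_pos"],s["opening"])
d=snap("scene","s4")
w=snap("wrist","w6")
u,v=proj(d,s["eef_pos"]-[0,0,50])[0].astype(int)
o=np.zeros((400,800,3),np.uint8)
o[:,:400]=cv2.resize(d["pixels"][max(v-60,0):v+60,u-60:u+60],(400,400))
o[:300,400:]=cv2.resize(w["pixels"],(400,300))
cv2.imwrite("pics/c4.png",o)
E
```

```text
[-0.81376146  0.25565371 -0.12997446] [483.3393374  -83.15063737  89.6749642 ] 0.4230494423071075
```

View pics/c4.png

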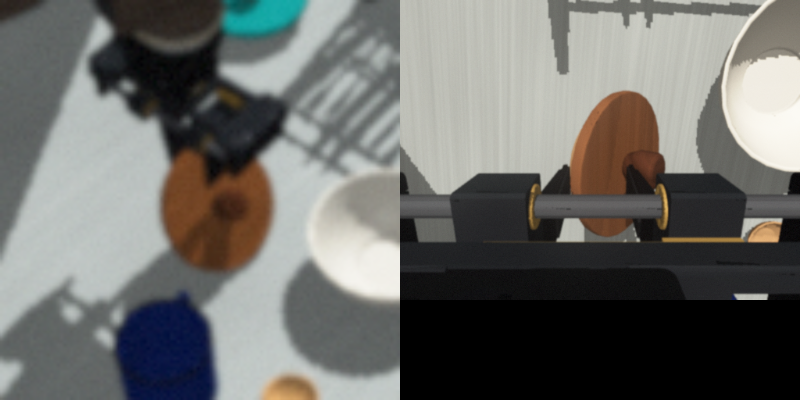

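The lid is tilting as planned: it leans on the −x finger at roughly 30°, knob on the upper side. I'll continue down and pull the finger away.

>>> step_arm(moves=[{"tx": 0,"ty": -5,"tz": 4,"roll": 0},{"tx": 0,"ty": -10,"tz": 8,"roll": 0},{"tx": 0,"ty": -14,"tz": 12,"roll": 0},{"tx": 0,"ty": -19,"tz": 17,"roll": 0},{"tx": 0,"ty": -25,"tz": 22,"roll": 0},{"tx": 0,"ty": -32,"tz": 27,"roll": 0},{"tx": 0,"ty": -45,"tz": 28,"roll": 0},{"tx": 0,"ty": -62,"tz": 26,"roll": 0},{"tx": 0,"ty": -78,"tz": 20,"roll": 0},{"tx": 0,"ty": -80,"tz": 0,"roll": 0},{"tx": 0,"ty": -80,"tz": -30,"roll": 0},{"tx": 0,"ty": -80,"tz": -70,"roll": 0}], grip=40)

```text
t: 12.57
eef_pos: [402.9, -90.0, 159.5]
tcp_rot: [-3.138, -0.002, 1.659]
ft_force: [1.6, -0.3, -0.7]
opening: 0.423
grip_force: 0.0
```

>>> step_arm(moves=[{"tx": -35,"ty": 0,"tz": -30,"roll": 0},{"tx": -65,"ty": 10,"tz": -60,"roll": 0},{"tx": -95,"ty": 30,"tz": -90,"roll": 0},{"tx": -120,"ty": 50,"tz": -115,"roll": 0},{"tx": -130,"ty": 70,"tz": -130,"roll": 0},{"tx": -130,"ty": 80,"tz": -140,"roll": 0},{"tx": -130,"ty": 80,"tz": -140,"roll": 0},{"tx": -130,"ty": 80,"tz": -140,"roll": 0}], grip=70)

```text
t: 13.23
eef_pos: [495.2, -212.5, 299.1]
tcp_rot: [-3.141, -0.0, 1.66]
ft_force: [-0.7, -0.1, 0.1]
opening: 0.737
grip_force: 0.0
```

```bash
python3 - <<'E'
from h import *
from cell import env
s=env.state();print(s["eef_pos"],s["tcp_rot"])
d=snap("scene","s5");w=snap("wrist","w7");t=snap("top","t5")
for n,x in(("S",d),("W",w),("T",t)): print(n,[b for b in blobs(x,(2,90,30),(16,255,255))[2] if b[1][4]>80])
print("pred lid",[proj(x,[[466,-85,28],[466,-85,56]]).round(0).tolist() for x in(d,w,t)])
o=np.zeros((450,800,3),np.uint8)
o[:300,:400]=cv2.resize(w["pixels"],(400,300)); 
u,v=proj(d,[466,-85,30])[0].astype(int); o[:400,400:]=cv2.resize(d["pixels"][v-50:v+50,u-50:u+50],(400,400))
cv2.imwrite("pics/c5.png",o)
E
```

```text
[ 495.2153518  -212.4978199   299.11694309] [-3.14084756e+00 -4.18640677e-04  1.66002854e+00]
S [(6, [183, 0, 21, 61, 858], [193.3, 28.0]), (263, [406, 108, 62, 35, 1152], [440.6, 122.2]), (269, [322, 113, 26, 14, 113], [335.6, 118.4]), (350, [178, 225, 37, 31, 929], [196.1, 240.0]), (351, [218, 291, 16, 15, 155], [225.9, 297.6]), (370, [251, 323, 38, 38, 257], [269.6, 341.8])]
W [(1, [196, 6, 96, 102, 7620], [243.7, 56.8]), (2, [373, 120, 139, 47, 1432], [423.6, 143.4])]
T [(1, [319, 113, 7, 30, 123], [321.7, 127.0]), (3, [0, 158, 63, 59, 2874], [26.2, 189.2]), (4, [314, 159, 11, 12, 92], [318.9, 164.9]), (5, [331, 169, 54, 55, 909], [359.6, 193.9]), (6, [115, 193, 40, 40, 1266], [134.3, 212.1]), (8, [286, 198, 28, 27, 605], [299.6, 211.1]), (12, [299, 206, 59, 89, 2003], [328.6, 250.5]), (16, [217, 248, 126, 95, 3862], [277.3, 300.8]), (36, [499, 307, 13, 11, 91], [505.7, 311.4]), (44, [500, 321, 12, 63, 374], [504.6, 351.1])]
pred lid [[[195.0, 239.0], [194.0, 233.0]], [[240.0, 57.0], [239.0, 53.0]], [[300.0, 212.0], [300.0, 211.0]]]
```

```bash
python3 - <<'E'
from h import *
w=dict(np.load("w7.npz"));t=dict(np.load("t5.npz"));d=dict(np.load("s5.npz"))
for n,x,zs in(("W",w,(28,24)),("T",t,(28,)),("S",d,(28,24))):
    m,l,b=blobs(x,(2,90,30),(16,255,255))
    c0=proj(x,[466,-85,28])[0]
    i=l[int(c0[1]+8),int(c0[0])] or l[int(c0[1]),int(c0[0])]
    cnt=cv2.findContours((l==i).astype(np.uint8),0,1)[0][0]
    e=cv2.fitEllipse(cv2.convexHull(cnt)); print(n,e,[plane(x,e[0],z).round(1) for z in zs])
    for z in zs[:1]:
        pts=np.array([plane(x,p,z)[:2] for p in cv2.convexHull(cnt)[:,0]]); c,r=cv2.minEnclosingCircle(pts.astype(np.float32)); print("circle",c,r)
g=cv2.cvtColor(w["pixels"],cv2.COLOR_BGR2GRAY)[6:108,196:292]
print("gray",np.percentile(g,[5,25,50,75]))
cv2.imwrite("pics/c6.png",np.hstack([cv2.resize(w["pixels"][0:120,184:304],(600,600),interpolation=cv2.INTER_CUBIC),cv2.resize(d["pixels"][210:270,176:216],(200,300)).repeat(2,0)]))
E
```

```text
W ((243.71160888671875, 56.80989456176758), (95.05118560791016, 101.80059814453125), 175.90032958984375) [array([470.6, -84.3,  28. ]), array([470.4, -83.8,  24. ])]
circle (470.88140869140625, -86.39061737060547) 61.09548568725586
T ((299.6315002441406, 211.16319274902344), (27.131338119506836, 27.821857452392578), 83.32853698730469) [array([469. , -85.3,  28. ])]
circle (469.7093811035156, -84.87708282470703) 61.68337631225586
S ((196.0982208251953, 240.07421875), (30.919504165649414, 37.93452072143555), 77.81555938720703) [array([472.5, -87.3,  28. ]), array([470. , -85.4,  24. ])]
circle (472.84454345703125, -84.68584442138672) 63.304466247558594
gray [ 63. 100. 105. 111.]
```

View pics/c6.png

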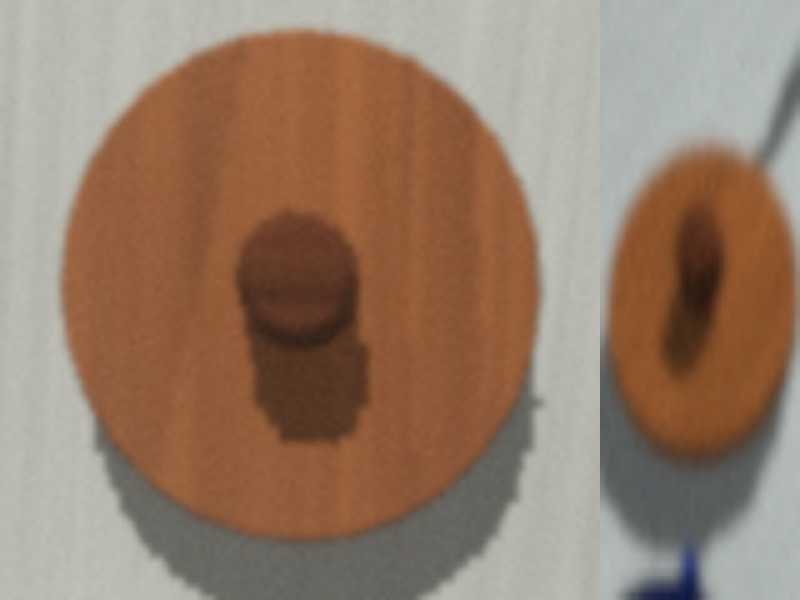

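The lid lies flat with the knob up (round knob at crop (298,268)). Flange circle fits give its centre at about (470.5, −85.5) with radius about 61, matching 62. Next I look at the jar closely with the wrist camera.

>>> step_arm(moves=[{"tx": -35,"ty": -2,"tz": -6,"roll": 0},{"tx": -73,"ty": -3,"tz": -12,"roll": 0},{"tx": -112,"ty": -5,"tz": -18,"roll": 0},{"tx": -152,"ty": -6,"tz": -25,"roll": 0},{"tx": -192,"ty": -8,"tz": -31,"roll": 0},{"tx": -232,"ty": -10,"tz": -38,"roll": 0},{"tx": -270,"ty": -11,"tz": -44,"roll": 0},{"tx": -300,"ty": -13,"tz": -50,"roll": 0},{"tx": -310,"ty": -13,"tz": -50,"roll": 0},{"tx": -310,"ty": -13,"tz": -50,"roll": 0},{"tx": -310,"ty": -13,"tz": -50,"roll": 0},{"tx": -310,"ty": -13,"tz": -50,"roll": 0}])

```text
t: 14.38
eef_pos: [510.3, -521.3, 349.8]
tcp_rot: [-3.141, -0.001, 1.66]
ft_force: [-0.6, 0.5, -0.1]
opening: 0.733
grip_force: 0.0
```

```bash
python3 - <<'E'
from h import *
from cell import env
s=env.state();print(s["eef_pos"])
d=snap("wrist","w8"); T=dict(np.load("top0.npz"))
print(proj(d,[514,-420,125]))
def edges(x,c,z,rmax):
    # radial colour profile on the plane z around c
    P=[]
    for a in np.linspace(0,2*np.pi,8,endpoint=False):
        q=[x["pixels"][int(v+.5),int(u+.5)].tolist() if 0<=v<383 and 0<=u<511 else None for u,v in proj(x,[[c[0]+r*np.cos(a),c[1]+r*np.sin(a),z] for r in range(36,rmax,3)])]
        P.append((round(a,2),q))
    return P
for p in edges(d,(514,-420),125,75): print(p[0],[None if q is None else (q[0],q[1],q[2]) for q in p[1]])
E
```

```text
[ 510.26252808 -521.31642181  349.81199131]
[[264.38255182  77.27206805]]
0.0 [(66, 98, 123), (66, 97, 122), (65, 96, 123), (206, 218, 225), (230, 238, 241), (231, 239, 241), (158, 181, 196), (167, 197, 216), (160, 190, 209), (156, 174, 184), (170, 179, 179), (169, 176, 177), (177, 185, 184)]
0.79 [(65, 98, 123), (65, 95, 121), (99, 114, 122), (215, 227, 229), (225, 233, 237), (222, 232, 235), (139, 163, 180), (165, 194, 213), (169, 199, 217), (170, 179, 180), (172, 180, 179), (170, 179, 179), (168, 175, 176)]
1.57 [(70, 104, 127), (67, 98, 122), (89, 103, 112), (216, 226, 230), (222, 230, 233), (221, 230, 234), (136, 156, 169), (168, 196, 215), (180, 209, 226), (173, 185, 186), (173, 180, 180), (173, 181, 181), (174, 182, 181)]
2.36 [(73, 105, 129), (67, 99, 124), (74, 102, 126), (209, 220, 226), (222, 230, 234), (223, 232, 235), (158, 176, 186), (170, 198, 216), (174, 202, 221), (178, 195, 202), (175, 185, 182), (178, 185, 186), (176, 185, 184)]
3.14 [(64, 96, 121), (71, 102, 126), (67, 98, 122), (89, 116, 135), (225, 233, 236), (227, 234, 238), (216, 227, 231), (163, 190, 209), (165, 195, 214), (162, 187, 204), (171, 180, 180), (170, 178, 178), (161, 169, 170)]
3.93 [(105, 161, 204), (91, 144, 182), (84, 128, 162), (86, 115, 139), (228, 235, 239), (231, 238, 241), (229, 235, 239), (170, 199, 217), (167, 196, 213), (144, 168, 186), (171, 180, 179), (174, 182, 182), (156, 163, 164)]
4.71 [(110, 167, 210), (107, 165, 209), (107, 167, 209), (124, 177, 213), (218, 234, 240), (235, 242, 245), (234, 241, 244), (189, 215, 229), (164, 194, 213), (147, 173, 193), (98, 105, 106), (96, 103, 104), (99, 105, 107)]
5.5 [(106, 166, 209), (107, 166, 210), (109, 169, 210), (137, 184, 216), (235, 242, 245), (235, 241, 244), (228, 236, 240), (175, 204, 222), (163, 193, 212), (125, 147, 162), (97, 105, 105), (93, 99, 100), (92, 98, 101)]
```

```bash
cat > jar.py <<'E'
from h import *
from scipy.optimize import least_squares
def circ(x,pts,z):
    P=np.array([plane(x,p,z)[:2] for p in pts])
    r=least_squares(lambda q:np.hypot(P[:,0]-q[0],P[:,1]-q[1])-q[2],[*P.mean(0),55],loss="soft_l1").x
    return r.round(1),np.std(np.hypot(*(P-r[:2]).T)-r[2]).round(2)
def jar(x,guess):
    m=cv2.inRange(x["pixels"],(200,205,205),(255,255,255))
    u0=proj(x,[*guess,122])[0]; best=None
    cs,h=cv2.findContours(m,cv2.RETR_CCOMP,cv2.CHAIN_APPROX_NONE)
    for i,c in enumerate(cs):
        if h[0][i][2]>=0 and cv2.pointPolygonTest(c,tuple(map(float,u0)),False)>0:
            hole=max((k for k in range(len(cs)) if h[0][k][3]==i),key=lambda k:len(cs[k]))
            print("outer z122",circ(x,c[:,0],122),"inner z122",circ(x,cs[hole][:,0],122),"inner z119",circ(x,cs[hole][:,0],119))
if __name__=="__main__":
    jar(dict(np.load("w8.npz")),(514,-420))
E
python3 jar.py
```

```text
outer z122 (array([ 513.7, -421.8,   53.9]), np.float64(0.37)) inner z122 (array([ 513.4, -421. ,   46.6]), np.float64(0.34)) inner z119 (array([ 513.4, -420.8,   46.9]), np.float64(0.34))
```

The jar mouth is centred at (513.5, −421.3), with lip radius 46.6 against a nominal 46. I'll go back over the lid and take it by the knob.

>>> step_arm(moves=[{"tx": 30,"ty": 0,"tz": 0,"roll": 0},{"tx": 70,"ty": 0,"tz": 0,"roll": 0},{"tx": 110,"ty": 0,"tz": 0,"roll": 0},{"tx": 150,"ty": 0,"tz": 0,"roll": 0},{"tx": 190,"ty": 0,"tz": 5,"roll": 0},{"tx": 230,"ty": 0,"tz": 15,"roll": 0},{"tx": 269,"ty": 0,"tz": 28,"roll": 0},{"tx": 306,"ty": -1,"tz": 45,"roll": 0},{"tx": 343,"ty": -1,"tz": 64,"roll": 0},{"tx": 378,"ty": -1,"tz": 86,"roll": 0},{"tx": 410,"ty": -1,"tz": 110,"roll": 0},{"tx": 430,"ty": -1,"tz": 135,"roll": 0}], grip=60)

```text
t: 15.43
eef_pos: [469.7, -90.8, 215.2]
tcp_rot: [3.14, 0.001, 1.662]
ft_force: [1.8, -0.2, -0.1]
opening: 0.631
grip_force: 0.0
```

>>> step_arm(moves=[{"tx": 8,"ty": 0,"tz": 30,"roll": 0},{"tx": 8,"ty": 0,"tz": 60,"roll": 0},{"tx": 8,"ty": 0,"tz": 85,"roll": 0},{"tx": 8,"ty": 0,"tz": 100,"roll": 0},{"tx": 8,"ty": 0,"tz": 105,"roll": 0},{"tx": 8,"ty": 0,"tz": 105,"roll": 0},{"tx": 8,"ty": 0,"tz": 105,"roll": 0}])

```text
t: 16.02
eef_pos: [470.5, -86.1, 111.0]
tcp_rot: [3.141, 0.0, 1.66]
ft_force: [-0.5, -0.6, 0.9]
opening: 0.631
grip_force: 0.0
```

```bash
python3 - <<'E'
from h import *
from cell import env
s=env.state();print(s["eef_pos"],s["tcp_rot"],shift([470.5,-85.3,34],s["eef_pos"],1.66))
import jar
w=dict(np.load("w7.npz"));m,l,b=blobs(w,(2,90,30),(16,255,255));i=l[65,240]
c=cv2.convexHull(cv2.findContours((l==i).astype(np.uint8),0,1)[0][0])[:,0]
for z in(28,26,24):print(z,jar.circ(w,c,z))
E
```

```text
[470.5016287  -86.11717201 111.02212243] [3.14066432e+00 4.56827046e-04 1.66034457e+00] [ 0.8  0.1 77. ]
28 (array([470.8, -86.4,  60.8]), np.float64(0.19))
26 (array([470.7, -86.2,  61.1]), np.float64(0.19))
24 (array([470.6, -85.9,  61.4]), np.float64(0.19))
```

>>> step_arm(moves=[{"tx": 0,"ty": 0,"tz": 20,"roll": 0},{"tx": 0,"ty": 0,"tz": 42,"roll": 0},{"tx": 0,"ty": 0,"tz": 60,"roll": 0},{"tx": 0,"ty": 0,"tz": 70,"roll": 0},{"tx": 0,"ty": 0,"tz": 76,"roll": 0},{"tx": 0,"ty": 0,"tz": 76,"roll": 0},{"tx": 0,"ty": 0,"tz": 76,"roll": 0}])

```text
t: 16.6
eef_pos: [470.8, -86.5, 35.0]
tcp_rot: [3.14, 0.001, 1.66]
ft_force: [0.1, -0.1, -0.8]
opening: 0.632
grip_force: 0.0
```

>>> step_arm(moves=[{"tx": 0,"ty": 0,"tz": 0,"roll": 0},{"tx": 0,"ty": 0,"tz": 0,"roll": 0},{"tx": 0,"ty": 0,"tz": 0,"roll": 0},{"tx": 0,"ty": 0,"tz": 0,"roll": 0},{"tx": 0,"ty": 0,"tz": 0,"roll": 0},{"tx": 0,"ty": 0,"tz": 0,"roll": 0},{"tx": 0,"ty": 0,"tz": 0,"roll": 0},{"tx": 0,"ty": 0,"tz": 0,"roll": 0},{"tx": 0,"ty": 0,"tz": 0,"roll": 0},{"tx": 0,"ty": 0,"tz": 0,"roll": 0}], grip=24)

```text
t: 17.43
eef_pos: [470.5, -86.4, 34.3]
tcp_rot: [3.141, 0.0, 1.66]
ft_force: [-1.2, 0.7, 6.0]
opening: 0.307
grip_force: 30.0
```

The knob is gripped (29 mm, 30 N). I'll lift and carry the lid over the jar.

>>> step_arm(moves=[{"tx": 0,"ty": 0,"tz": -6,"roll": 0},{"tx": 0,"ty": 0,"tz": -18,"roll": 0},{"tx": 0,"ty": 0,"tz": -38,"roll": 0},{"tx": 0,"ty": 0,"tz": -64,"roll": 0},{"tx": 0,"ty": 0,"tz": -92,"roll": 0},{"tx": 0,"ty": 0,"tz": -120,"roll": 0},{"tx": 0,"ty": 0,"tz": -145,"roll": 0},{"tx": 0,"ty": 0,"tz": -160,"roll": 0},{"tx": 0,"ty": 0,"tz": -165,"roll": 0}])

```text
t: 18.18
eef_pos: [470.9, -86.5, 201.6]
tcp_rot: [3.138, 0.001, 1.66]
ft_force: [-0.0, 0.1, -0.8]
opening: 0.311
grip_force: 30.0
```

>>> step_arm(moves=[{"tx": -12,"ty": 0,"tz": 0,"roll": 0},{"tx": -36,"ty": 1,"tz": 0,"roll": 0},{"tx": -68,"ty": 3,"tz": 0,"roll": 0},{"tx": -104,"ty": 4,"tz": 0,"roll": 0},{"tx": -142,"ty": 6,"tz": 0,"roll": 0},{"tx": -180,"ty": 7,"tz": 0,"roll": 0},{"tx": -218,"ty": 9,"tz": 0,"roll": 0},{"tx": -255,"ty": 10,"tz": 0,"roll": 0},{"tx": -290,"ty": 11,"tz": 0,"roll": 0},{"tx": -318,"ty": 12,"tz": 0,"roll": 0},{"tx": -334,"ty": 13,"tz": 0,"roll": 0},{"tx": -337,"ty": 13,"tz": 0,"roll": 0}])

```text
t: 19.18
eef_pos: [512.3, -424.2, 196.4]
tcp_rot: [-3.14, -0.002, 1.657]
ft_force: [-0.4, 0.2, -0.9]
opening: 0.309
grip_force: 30.0
```

>>> step_arm(moves=[{"tx": 0,"ty": 0,"tz": 3,"roll": 0},{"tx": 0,"ty": 0,"tz": 8,"roll": 0},{"tx": 0,"ty": 0,"tz": 8,"roll": 0}])

```text
t: 19.43
eef_pos: [512.7, -419.6, 189.4]
tcp_rot: [-3.14, -0.002, 1.661]
ft_force: [0.2, 0.0, -1.6]
opening: 0.311
grip_force: 30.0
```

```bash
python3 - <<'E'
from h import *
from cell import env
s=env.state();print(s["eef_pos"],s["tcp_rot"],s["ft_force"],s["opening"],shift([513.5,-421.3,160],s["eef_pos"],1.66))
for n in("scene","top"):
    d=snap(n,n+"6"); print(n,[b for b in blobs(d,(2,90,30),(16,255,255))[2] if b[1][4]>200], proj(d,[*s["eef_pos"][:2],s["eef_pos"][2]-6]).round(1))
E
```

```text
[ 512.74761802 -419.59566865  189.43129656] [-3.13988602e+00 -2.07046585e-03  1.66052918e+00] [ 0.2016029   0.03407584 -1.59492544] 0.31093826843942446 [-1.8  0.6 29.4]
scene [(1, [149, 0, 55, 65, 2067], [182.0, 26.4]), (128, [406, 108, 62, 35, 1149], [440.6, 122.2]), (293, [84, 277, 49, 34, 996], [106.5, 294.4]), (300, [251, 323, 38, 38, 246], [269.5, 341.8])] [[107.4 287.3]]
top [(3, [0, 157, 63, 60, 2875], [26.2, 189.1]), (5, [365, 170, 72, 89, 2030], [394.5, 212.1]), (7, [115, 193, 40, 40, 1268], [134.3, 212.1]), (11, [225, 205, 170, 109, 4766], [315.6, 261.5]), (42, [248, 303, 30, 33, 287], [261.8, 318.3]), (59, [500, 321, 12, 63, 384], [504.6, 351.9])] [[386.7 199.3]]
```

>>> step_arm(moves=[{"tx": 0,"ty": 0,"tz": 5,"roll": 0},{"tx": 0,"ty": 0,"tz": 10,"roll": 0},{"tx": 0,"ty": 0,"tz": 15,"roll": 0},{"tx": 0,"ty": 0,"tz": 20,"roll": 0},{"tx": 0,"ty": 0,"tz": 20,"roll": 0},{"tx": 0,"ty": 0,"tz": 20,"roll": 0},{"tx": 0,"ty": 0,"tz": 20,"roll": 0}])

```text
t: 20.12
eef_pos: [513.3, -421.0, 171.2]
tcp_rot: [3.141, 0.0, 1.66]
ft_force: [0.7, 0.3, -2.2]
opening: 0.307
grip_force: 30.0
```

>>> step_arm(moves=[{"tx": 0,"ty": 0,"tz": 3,"roll": 0},{"tx": 0,"ty": 0,"tz": 6,"roll": 0},{"tx": 0,"ty": 0,"tz": 9,"roll": 0},{"tx": 0,"ty": 0,"tz": 12,"roll": 0},{"tx": 0,"ty": 0,"tz": 14,"roll": 0},{"tx": 0,"ty": 0,"tz": 16,"roll": 0},{"tx": 0,"ty": 0,"tz": 16,"roll": 0},{"tx": 0,"ty": 0,"tz": 16,"roll": 0}])

```text
t: 20.78
eef_pos: [513.3, -420.9, 155.1]
tcp_rot: [-3.142, -0.0, 1.66]
ft_force: [0.3, -1.2, -0.6]
opening: 0.31
grip_force: 30.0
```

>>> step_arm(moves=[{"tx": 0,"ty": 0,"tz": 1,"roll": 0},{"tx": 0,"ty": 0,"tz": 2,"roll": 0},{"tx": 0,"ty": 0,"tz": 3,"roll": 0},{"tx": 0,"ty": 0,"tz": 3,"roll": 0},{"tx": 0,"ty": 0,"tz": 3,"roll": 0}])

```text
t: 21.2
eef_pos: [513.3, -420.9, 152.1]
tcp_rot: [-3.142, 0.0, 1.66]
ft_force: [0.0, -0.4, -2.5]
opening: 0.308
grip_force: 30.0
```

>>> step_arm(moves=[{"tx": 0,"ty": 0,"tz": 1,"roll": 0},{"tx": 0,"ty": 0,"tz": 2,"roll": 0},{"tx": 0,"ty": 0,"tz": 2,"roll": 0},{"tx": 0,"ty": 0,"tz": 2,"roll": 0}])

```text
t: 21.53
eef_pos: [513.4, -421.2, 150.4]
tcp_rot: [3.141, 0.001, 1.66]
ft_force: [-0.9, -1.0, 0.1]
opening: 0.311
grip_force: 30.0
```

The lid is at the lip: height is 150.4 against a predicted 150.3, and its weight is taken up. Releasing and rising.

>>> step_arm(moves=[{"tx": 0,"ty": 0,"tz": 0,"roll": 0},{"tx": 0,"ty": 0,"tz": 0,"roll": 0},{"tx": 0,"ty": 0,"tz": 0,"roll": 0},{"tx": 0,"ty": 0,"tz": 0,"roll": 0},{"tx": 0,"ty": 0,"tz": -10,"roll": 0},{"tx": 0,"ty": 0,"tz": -30,"roll": 0},{"tx": 0,"ty": 0,"tz": -45,"roll": 0},{"tx": 0,"ty": 0,"tz": -50,"roll": 0}], grip=55)

```text
t: 22.2
eef_pos: [513.9, -421.5, 203.2]
tcp_rot: [3.139, 0.003, 1.66]
ft_force: [-0.7, 0.8, 0.4]
opening: 0.579
grip_force: 0.0
```

>>> step_arm(moves=[{"tx": 0,"ty": 0,"tz": 0,"roll": 0},{"tx": 0,"ty": 0,"tz": 0,"roll": 0},{"tx": 0,"ty": 0,"tz": 0,"roll": 0},{"tx": 0,"ty": 0,"tz": 0,"roll": 0},{"tx": 0,"ty": 0,"tz": 0,"roll": 0},{"tx": 0,"ty": 0,"tz": 0,"roll": 0},{"tx": 0,"ty": 0,"tz": 0,"roll": 0},{"tx": 0,"ty": 0,"tz": 0,"roll": 0},{"tx": 0,"ty": 0,"tz": 0,"roll": 0},{"tx": 0,"ty": 0,"tz": 0,"roll": 0}], grip=0)

```text
t: 23.03
eef_pos: [513.3, -420.9, 200.1]
tcp_rot: [3.142, 0.0, 1.66]
ft_force: [0.1, -0.2, 0.6]
opening: 0.008
grip_force: 0.0
```

```bash
python3 - <<'E'
from h import *
import jar
from cell import env
s=env.state();print(s["eef_pos"],s["opening"])
d=snap("scene","s7")
m,l,b=blobs(d,(2,90,30),(16,255,255)); print([x for x in b if x[1][4]>200])
u=proj(d,[513.4,-400,134+10])[0].astype(int)
i=np.bincount(l[u[1]-15:u[1]+30,u[0]-20:u[0]+20].ravel(),minlength=9)[1:].argmax()+1
c=cv2.convexHull(cv2.findContours((l==i).astype(np.uint8),0,1)[0][0])[:,0]
for z in(144,139,135):print(z,jar.circ(d,c,z))
E
```

```text
[ 513.28029941 -420.92921136  200.12820439] 0.008117402710643293
[(1, [149, 0, 56, 65, 2026], [182.3, 26.5]), (137, [406, 108, 62, 35, 1150], [440.7, 122.2]), (319, [88, 278, 47, 41, 1349], [110.6, 299.4]), (321, [251, 323, 38, 38, 259], [269.4, 341.7])]
144 (array([ 515.7, -421.2,   61.8]), np.float64(0.99))
139 (array([ 512.4, -420.1,   62.1]), np.float64(0.99))
135 (array([ 509.8, -419.2,   62.3]), np.float64(0.99))
```

The lid sits level and centred in the mouth (circle fit radius 61.8 at z 144). Now press with closed fingers on the knob.

>>> step_arm(moves=[{"tx": 0,"ty": 0,"tz": 8,"roll": 0},{"tx": 0,"ty": 0,"tz": 16,"roll": 0},{"tx": 0,"ty": 0,"tz": 22,"roll": 0},{"tx": 0,"ty": 0,"tz": 25,"roll": 0},{"tx": 0,"ty": 0,"tz": 27,"roll": 0},{"tx": 0,"ty": 0,"tz": 28,"roll": 0},{"tx": 0,"ty": 0,"tz": 29,"roll": 0},{"tx": 0,"ty": 0,"tz": 30,"roll": 0}])

```text
t: 23.75
eef_pos: [513.5, -420.9, 171.0]
tcp_rot: [3.141, 0.001, 1.66]
ft_force: [-1.4, 3.3, 9.8]
opening: 0.003
grip_force: 4.4
```

>>> step_arm(moves=[{"tx": 0,"ty": 0,"tz": 0.5,"roll": 0},{"tx": 0,"ty": 0,"tz": 1,"roll": 0},{"tx": 0,"ty": 0,"tz": 1.5,"roll": 0},{"tx": 0,"ty": 0,"tz": 2,"roll": 0},{"tx": 0,"ty": 0,"tz": 2.5,"roll": 0},{"tx": 0,"ty": 0,"tz": 3,"roll": 0},{"tx": 0,"ty": 0,"tz": 3.5,"roll": 0},{"tx": 0,"ty": 0,"tz": 4,"roll": 0}])

```text
t: 24.42
eef_pos: [514.1, -421.6, 167.7]
tcp_rot: [3.139, 0.003, 1.66]
ft_force: [2.1, 0.5, 4.2]
opening: 0.005
grip_force: 2.2
```

>>> step_arm(moves=[{"tx": 0,"ty": 0,"tz": 0.5,"roll": 0},{"tx": 0,"ty": 0,"tz": 1,"roll": 0},{"tx": 0,"ty": 0,"tz": 1.5,"roll": 0},{"tx": 0,"ty": 0,"tz": 2,"roll": 0},{"tx": 0,"ty": 0,"tz": 2.5,"roll": 0},{"tx": 0,"ty": 0,"tz": 2.5,"roll": 0}])

```text
t: 24.92
eef_pos: [513.2, -420.9, 163.9]
tcp_rot: [-3.141, 0.0, 1.66]
ft_force: [-2.3, 1.3, 5.0]
opening: 0.008
grip_force: 2.6
```

>>> step_arm(moves=[{"tx": 0,"ty": 0,"tz": 0.5,"roll": 0},{"tx": 0,"ty": 0,"tz": 1,"roll": 0},{"tx": 0,"ty": 0,"tz": 1.5,"roll": 0},{"tx": 0,"ty": 0,"tz": 1.5,"roll": 0}])

```text
t: 25.25
eef_pos: [513.0, -420.9, 163.3]
tcp_rot: [-3.141, 0.0, 1.66]
ft_force: [-4.9, 3.2, 12.3]
opening: 0.005
grip_force: 6.1
```

>>> step_arm(moves=[{"tx": 0,"ty": 0,"tz": 0.4,"roll": 0},{"tx": 0,"ty": 0,"tz": 0.8,"roll": 0},{"tx": 0,"ty": 0,"tz": 1.0,"roll": 0},{"tx": 0,"ty": 0,"tz": 1.0,"roll": 0}])

```text
t: 25.58
eef_pos: [513.0, -420.9, 163.2]
tcp_rot: [3.141, 0.001, 1.66]
ft_force: [-6.0, 5.3, 19.8]
opening: 0.002
grip_force: 9.6
```

>>> step_arm(moves=[{"tx": 0,"ty": 0,"tz": 0.4,"roll": 0},{"tx": 0,"ty": 0,"tz": 0.8,"roll": 0},{"tx": 0,"ty": 0,"tz": 1.2,"roll": 0},{"tx": 0,"ty": 0,"tz": 1.2,"roll": 0},{"tx": 0,"ty": 0,"tz": 1.2,"roll": 0}])

```text
t: 26.0
eef_pos: [513.0, -421.0, 163.2]
tcp_rot: [3.141, 0.002, 1.66]
ft_force: [-8.1, 7.0, 27.8]
opening: 0.006
grip_force: 13.9
```

The push reached 28 N and the tool no longer moves: it stopped at 163.2, and 163 is the nominal height when home. I'll retreat and check the height in the images.

>>> step_arm(moves=[{"tx": 0,"ty": 0,"tz": -2,"roll": 0},{"tx": 0,"ty": 0,"tz": -6,"roll": 0},{"tx": 0,"ty": 0,"tz": -20,"roll": 0},{"tx": 0,"ty": 0,"tz": -50,"roll": 0},{"tx": 0,"ty": 0,"tz": -90,"roll": 0},{"tx": -40,"ty": 0,"tz": -130,"roll": 0},{"tx": -80,"ty": 0,"tz": -165,"roll": 0},{"tx": -105,"ty": 0,"tz": -185,"roll": 0},{"tx": -110,"ty": 0,"tz": -190,"roll": 0},{"tx": -110,"ty": 0,"tz": -190,"roll": 0},{"tx": -110,"ty": 0,"tz": -190,"roll": 0},{"tx": -110,"ty": 0,"tz": -190,"roll": 0}])

```text
t: 27.0
eef_pos: [522.9, -529.7, 348.3]
tcp_rot: [-3.14, -0.002, 1.66]
ft_force: [0.1, -0.0, 0.9]
opening: 0.004
grip_force: 0.0
```

```bash
python3 - <<'E'
from h import *
import jar
from cell import env
s=env.state();print(s["eef_pos"],s["ft_force"])
for n in("scene","wrist"):
    d=snap(n,n+"8"); m,l,b=blobs(d,(2,90,30),(16,255,255)); u=proj(d,[513.4,-421,135])[0].astype(int); print(n,u)
    i=np.bincount(l[u[1]-15:u[1]+15,u[0]-15:u[0]+15].ravel(),minlength=9)[1:].argmax()+1
    c=cv2.convexHull(cv2.findContours((l==i).astype(np.uint8),0,1)[0][0])[:,0]
    for z in(144,135):print(z,jar.circ(d,c,z), "white px near", (d["pixels"][u[1]-60:u[1]+60,max(u[0]-60,0):u[0]+60].min(2)>215).sum())
a,b=dict(np.load("scene0.npz"))["pixels"],dict(np.load("scene8.npz"))["pixels"]
D=cv2.absdiff(a,b).max(2)
for n,(u,v) in(("bowl",(255,248)),("mug",(189,287)),("spoon",(250,322))):print(n,(D[v-25:v+25,u-25:u+25]>40).sum())
E
```

```text
[ 522.923701   -529.70424362  348.34379444] [ 0.09411198 -0.01454747  0.89848871]
scene [111 297]
144 (array([ 520.8, -423.4,   61.8]), np.float64(1.26)) white px near 0
135 (array([ 514.9, -421.3,   62.3]), np.float64(1.27)) white px near 0
wrist [253  68]
144 (array([ 513.5, -423.2,   59.6]), np.float64(0.2)) white px near 0
135 (array([ 513.4, -422.3,   61. ]), np.float64(0.2)) white px near 0
bowl 80
mug 0
spoon 0
```

```bash
python3 - <<'E'
from h import *
from cell import env
for n in("scene0","scene8"):
    d=dict(np.load(n+".npz")); print([b for b in blobs(d,(8,15,130),(30,110,255))[2] if abs(b[2][0]-253)<15 and abs(b[2][1]-247)<15])
    g=cv2.Canny(d["pixels"][220:280,225:290],60,150); y,x=np.where(g); print(x.min(),x.max(),y.min(),y.max())
print(env.job_done())
E
```

```text
[(346, [232, 228, 47, 41, 904], [253.1, 246.5])]
0 64 0 59
[(395, [233, 228, 46, 41, 921], [253.2, 246.1])]
0 64 0 59
the job is handed in; nothing more can be done
None
```

The lid is in the jar and pressed home: the final 28 N push stopped at 163.2 mm (fully home is 163), the images agree, the bowl, mug and spoon have not moved, and the job was handed in at about 27 s.

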